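# Put the microscope's spare optics away in their cradles

## Task

The microscope's spare optics have been cleaned: put the objective, the eyepiece, the condenser and the slide box each into the black cradle that matches it in shape and size, standing upright and flat on the felt inside the rim. They are delicate, so set each one down gently and never let it drop; leave the amber bottle and the small glass dish standing where they are.

Things in the scene. Friction and masses are not known exactly. Their poses are not given: they have to be found in the camera images.
- objective: Microscope objective: slim bright steel barrel standing on the bench, diameter 20 mm, straight up to 38 mm, then tapering to 11 mm at its top, 48 mm high, about 0.1 kg. The narrowest of the optics. Origin: centre of its underside; z up.
- eyepiece: Eyepiece: plain black straight cylinder, diameter 38 mm, 45 mm high, thin steel ring near its foot (0.4 mm proud), glass lens on top, about 0.1 kg. Origin: centre of its underside; z up.
- condenser: Condenser: wide dark steel cylinder with a broad glass lens in an aluminium ring on top, diameter 57 mm, 42 mm high (lens 44 mm), about 0.25 kg. Origin: centre of its underside; z up.
- slide_box: Closed grey plastic box of glass slides, 80 mm long (its x), 30 mm wide (its y), 38 mm high, white label on top, about 0.13 kg. Grasp it across its 30 mm width. Origin: centre of its underside; z up.
- small_cup: Fixed round black plastic cup with a grey felt floor, open at the top: bore 36 mm, outer diameter 45 mm, low rim 9 mm above the bench, felt floor 4 mm above the bench. Origin: centre of its underside, on the bench; z up. The place of the objective.
- medium_cup: Fixed round black plastic cup with a grey felt floor, open at the top: bore 54 mm, outer diameter 63 mm, low rim 9 mm above the bench, felt floor 4 mm above the bench. Origin: centre of its underside, on the bench; z up. The place of the eyepiece.
- large_cup: Fixed round black plastic cup with a grey felt floor, open at the top: bore 73 mm, outer diameter 82 mm, low rim 9 mm above the bench, felt floor 4 mm above the bench. Origin: centre of its underside, on the bench; z up. The place of the condenser.
- box_cradle: Fixed oblong black plastic cradle with a grey felt floor, open at the top: inside 96 mm long (its x) by 46 mm wide (its y), outside 104 by 54 mm, low rim 9 mm above the bench, felt floor 4 mm above the bench. Origin: centre of its underside, on the bench; z up. The place of the slide box, either way round.
- oil_bottle: Bystander: small amber glass bottle with a white cap and a blank paper label, diameter 26 mm, 56 mm high, loose. Origin: centre of its underside; z up.
- glass_dish: Bystander: small round lidded glass dish, diameter 40 mm, 14 mm high, loose. Origin: centre of its underside; z up.

How it is judged:
By the outcome, as a careful person would: the job done as asked, in the order asked, and still so for the second after the job is handed in, with the robot touching nothing.
It also fails if it takes over 99 s, if anything falls off the work surface, if the arm or the gripper's body presses on something with over 40 N, if the wrist force passes 120 N, or if a joint passes its speed limit or range.

## Robot

A 6-joint arm with a two-finger parallel gripper is mounted at the origin on the work surface. World frame = base frame: x ahead of the robot, y to its left, z up, the work surface at z = 0. Lengths are in m, angles in degrees, forces in N, time in s.
With the tool pointing down it reaches from about 0.25 to 0.725 m from the base axis. Payload 9.7 kg.
Tool frame: the origin (TCP) lies between the finger pads; the fingertips stand 19 mm ahead of it and the grasp point (between the pads) is the TCP; z points along the fingers, y is the line along which they close (so a half turn about z gives the same grasp; the last joint's range is limited). The gripper opens to 85 mm and grips with 20 to 120 N. Pads are 22 mm wide; open, the fingers measure 114 mm over their backs; the gripper's body (76 mm by 85 mm) begins 54 mm behind the grasp point. The pads swing forward as they close: fully open they stand 13 mm farther back than shut.
Start: joints at [69.156, 4.979, 10.078, 95.1, 0, 90], TCP at [0.196, 0.514, 0.215] pointing down, gripper open.
Joint ranges: [-179.16, 179.16], [-48.56, 103.87], [-65.8, 70.77], [-126.05, 130.52], [-82.76, 87.17], [-180, 180]. Speed limits (degrees/s): [127.2, 127.2, 147.25, 180, 180, 180].

## Interface

Orientations are given as [roll, pitch, yaw] about the fixed x, y, z axes, in that order (R = Rz(yaw) Ry(pitch) Rx(roll)).
In Python, from workcell import telemetry, camera, calibration, workorder gives the robot as it stands.
- The arm moves only by the tool play_rows, never from a script. Its argument "increments" is a list of rows, each a list of 3 entries, a list of its own where there are three numbers: the shift along the tool's x, y, z in mm, then the turn, a rotation vector about the tool's x, y, z in degrees, then the closure, from 0 (fully open) to 1 (shut). In form: [[[x, y, z], [ax, ay, az], jaw], ...]. A call has 1 to 20 rows; each row is the pose to reach, as a shift and turn from the pose commanded when the call began, along the tool's axes at that moment; what a row does not reach only later rows make up. A row lasts 1/10 s, in which the tool goes at most 50 mm and 8.59 degrees, less where a joint would pass 70% of its speed; a pose out of reach is approached as far as the arm can. A call with a gripper value outside its range is refused whole. The fingers move at their own pace and stop on an object; "grip_force" is the grip in N (left out, the last holds). Time passes only in rows, so rows that repeat a pose let the fingers close. It gives the time, the measured TCP pose, the force, the opening and the grip force at its end, in the units of the state.
- telemetry.get_obs(): the state, without advancing time (a new reading comes with each control period).
- camera(name): name is "scene" or "top" or "wrist"; returns (picture, depth): 420x560x3 uint8, red, green, blue; 420x560 float32, m along the optical axis (not along the pixel's ray), 0 where there is no reading.
- calibration(name): a dict with "vertical_fov" (degrees; the focal length in pixels is half the picture's height over the tangent of half this angle, whatever the lens; pixels are square), "cx", "cy" (the principal point, pixels), "rvec" (rotation vector, rad) and "tvec" (3), from world to camera coordinates, as OpenCV has them; the wrist camera has in their place "hand_eye" (4x4, takes a point from camera to tool coordinates, whose origin is the TCP and whose axes are the flange's). Camera axes: x right, y down, z forward; pixel columns grow to the right and rows downward; lengths in m; the calibration is good to about 2 mm. The wrist camera is an equidistant fisheye: a pixel r from the principal point sees the ray r / f radians off the axis. A picture is of the moment at which its call begins: read the wrist's pose just before it. calibration takes no time and is no camera call.
- workorder.job_done(): hands the job in; it is judged then, once.
The state is a dict: "time": time; "q": joint angles; "qd": joint speeds; "joint_efforts": joint torques, N m; "ee_pos": TCP position; "tcp_rot": TCP orientation; "wrist_force": force on the tool from outside, world axes, zero at the start; "torque": the same for the moment, N m; "opening": finger opening in m; "grasp_force": force on a finger pad.
Only numpy, scipy, OpenCV 4.12 (cv2) and the standard library are available. Lean on these libraries where they do the work, as an engineer would, in place of code of your own. Each camera call takes 0.05 s, during which the arm holds its last target. There are 200 camera calls.

## Working session

There is one attempt and no reset: what is moved stays moved. The work goes in short steps, Python scripts to look and compute and a tool call to move; the robot and the scene stay as the last step left them, time stands still between calls to the robot, and variables do not carry over. Pictures are saved under pics/ and viewed, at most 14 in all, crops included, and the job is handed in when it is done.

Besides the shell and the picture viewer there is one more tool, called as name([rows], argument=value, ...), one row to a line, values as JSON. play_rows: Moves the arm, as the interface text tells. Its arguments: {"type":"object","properties":{"increments":{"type":"array"},"grip_force":{"type":"number"}},"required":["increments"]}

```bash
ls; mkdir -p pics; python3 - <<'E'
from workcell import telemetry, camera, calibration
import cv2, numpy as np
o=telemetry.get_obs(); print(o)
for n in ["scene","top"]:
    p,d=camera(n); np.savez(f"pics/{n}0.npz",p=p,d=d); cv2.imwrite(f"pics/{n}0.png",p[:,:,::-1]); print(n,calibration(n))
print(calibration("wrist"))
E
```

```text
pics
{'time': 0.0, 'q': array([6.91567825e+01, 5.01195154e+00, 1.00357567e+01, 9.50981002e+01,
       8.39491675e-05, 9.00004187e+01]), 'qd': array([ 0.01847051,  0.01257986, -0.01188818,  0.00462297, -0.00345491,
       -0.04674342]), 'joint_efforts': array([-8.55877388e-04, -5.20388174e+01,  4.64807010e+01,  1.60359970e-02,
       -4.17131707e-05,  2.09641456e-05]), 'ee_pos': array([0.19561415, 0.51379136, 0.21438656]), 'tcp_rot': array([-1.79925705e+02, -8.34062283e-05,  1.59156364e+02]), 'wrist_force': array([ 0.47922851,  0.03632392, -0.39735059]), 'torque': array([0.00032951, 0.01254109, 0.0260271 ]), 'grasp_force': 0.0, 'opening': 0.08486453889568797}
scene {'vertical_fov': 50.894474208698234, 'cx': 274.57452615372455, 'cy': 210.2015096155305, 'rvec': array([ 0.73056396,  2.49840836, -1.24102206]), 'tvec': array([ 0.44488214, -0.14067517,  1.08077897])}
top {'vertical_fov': 50.22246035802243, 'cx': 282.3796809913631, 'cy': 205.12633083158843, 'rvec': array([ 2.1475657 , -2.18911773,  0.10483093]), 'tvec': array([-0.0010333 ,  0.52335002,  0.9643843 ])}
{'vertical_fov': 65.70646984690485, 'cx': 283.76862711100387, 'cy': 206.7627943119776, 'hand_eye': array([[-1.32430103e-03, -9.55885847e-01, -2.93735414e-01,
         7.56628872e-02],
       [ 9.99998146e-01, -1.67660872e-03,  9.47614608e-04,
        -4.74807137e-04],
       [-1.39829075e-03, -2.93733615e-01,  9.55886295e-01,
        -1.58513641e-01],
       [ 0.00000000e+00,  0.00000000e+00,  0.00000000e+00,
         1.00000000e+00]])}
```

View pics/top0.png

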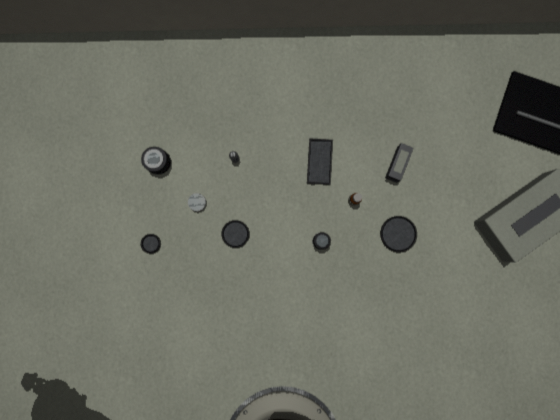

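View pics/scene0.png

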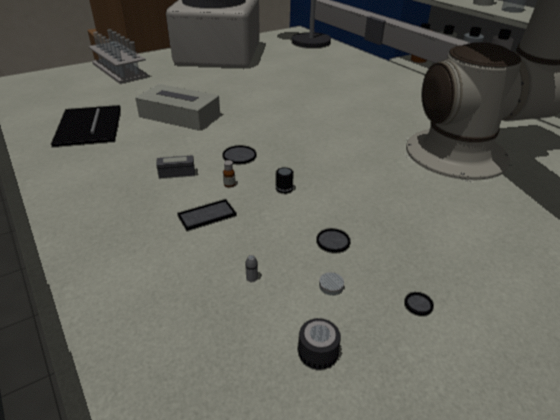

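The top view shows the condenser at (155,160), objective (234,157), glass dish (197,203), small cup (151,243) and medium cup (235,234). It also shows the eyepiece (321,241), large cup (398,234), bottle (355,200), box cradle (320,162) and slide box (400,162). The scene view shows the same layout with everything standing upright.

```bash
cat > h.py <<'E'
import numpy as np, cv2
from scipy.spatial.transform import Rotation as R
from workcell import telemetry, camera, calibration
def cal(n):
    c=calibration(n); c["f"]=210/np.tan(np.radians(c["vertical_fov"]/2)); return c
def rays(n,uv,obs=None):
    """origin, directions in world (unit z in camera frame) for pixels"""
    c=cal(n); uv=np.atleast_2d(np.asarray(uv,float)); d=(uv-[c["cx"],c["cy"]])/c["f"]
    if n=="wrist":
        r=np.linalg.norm(d,axis=1,keepdims=True)+1e-9; d=d/r*np.tan(r)
        H=c["hand_eye"]; Rt=R.from_euler("xyz",obs["tcp_rot"],degrees=True).as_matrix()
        Rm=Rt@H[:3,:3]; o=np.array(obs["ee_pos"])+Rt@H[:3,3]
    else:
        Rm=cv2.Rodrigues(c["rvec"])[0].T; o=-Rm@c["tvec"]
    return o,np.c_[d,np.ones(len(d))]@Rm.T
def plane(n,uv,z,obs=None):
    o,d=rays(n,uv,obs); return o+d*((z-o[2])/d[:,2])[:,None]
def cloud(n,dep,obs=None):
    v,u=np.mgrid[:420,:560]; o,d=rays(n,np.c_[u.ravel(),v.ravel()],obs)
    return (o+d*dep.reshape(-1,1)).reshape(420,560,3)
def tooldelta(obs,p):
    """mm shift in tool axes to reach world p"""
    return 1000*R.from_euler("xyz",obs["tcp_rot"],degrees=True).inv().apply(np.array(p)-obs["ee_pos"])
E
python3 - <<'E'
from h import *
z=np.load("pics/top0.npz"); P=cloud("top",z["d"]); g=cv2.cvtColor(z["p"],cv2.COLOR_RGB2HSV)
print("bench z",np.median(P[280:330,200:350,2]),P[280:330,200:350,2].std())
items=dict(condenser=(155,160,.043),objective=(234,157,.048),dish=(197,203,.014),small=(151,243,.009),medium=(235,234,.009),eyepiece=(321,241,.045),large=(398,234,.009),bottle=(355,200,.056),cradle=(320,162,.009),box=(400,162,.038))
for k,(u,v,h) in items.items():
    w=30; s=np.s_[v-w:v+w,u-w:u+w]; Q=P[s]; m=(Q[...,2]>(.004 if h<.01 else h*.7)).astype(np.uint8)
    n,l,st,ce=cv2.connectedComponentsWithStats(m)
    i=min(range(1,n),key=lambda i:np.hypot(*(ce[i]-w))-.05*st[i,4]) if n>1 else None
    if i is None: print(k,"none"); continue
    q=Q[l==i]; c,wh,a=cv2.minAreaRect((q[:,:2]*1000).astype(np.float32))
    print(k,len(q),"mean",q.mean(0).round(4),"rect",np.round(c,1),np.round(wh,1),round(a,1),"zmed",np.median(q[:,2]).round(4))
E
```

```text
bench z -0.001250507638594911 0.05481678580861182
condenser 539 mean [0.6272 0.2671 0.0502] rect [547.  134.3] [380.2  55.8] 58.7 zmed 0.0414
objective 67 mean [0.6298 0.0936 0.0569] rect [535.7  39.5] [246.   18.6] 29.8 zmed 0.0433
dish 240 mean [0.5351 0.181  0.0169] rect [493.1  89.5] [244.6  39.1] 65.3 zmed 0.0127
small 165 mean [0.4449 0.2849 0.0129] rect [442.3 146.8] [321.2  42.4] 89.0 zmed 0.0069
medium 223 mean [0.4622 0.0954 0.0113] rect [460.1  55.1] [142.2  61. ] 85.6 zmed 0.0066
eyepiece 239 mean [ 0.4425 -0.0941  0.0482] rect [442.1 -62.9] [34.7 99. ] 0.5 zmed 0.0442
large 441 mean [ 0.457  -0.2648  0.0201] rect [ 459.3 -162.1] [294.5  80.7] 87.9 zmed 0.0061
bottle 67 mean [ 0.5333 -0.1713  0.0541] rect [ 533.8 -170.6] [18.6 15.9] 82.6 zmed 0.0551
cradle 432 mean [ 0.6221 -0.0974  0.0114] rect [546.5 -78.4] [ 68.2 268.1] 76.3 zmed 0.0065
box 524 mean [ 0.6113 -0.2706  0.0442] rect [ 521.9 -169.1] [ 58.9 362.6] 41.3 zmed 0.037
```

```bash
python3 - <<'E'
from h import *
for n in ("top","scene"):
  z=np.load(f"pics/{n}0.npz"); D=z["d"]; P=cloud(n,D); P[D<=0]=np.nan; P=P.reshape(-1,3); P=P[np.isfinite(P[:,2])]
  items=dict(condenser=(.627,.267,.043),objective=(.63,.094,.048),dish=(.535,.181,.014),small=(.444,.285,.009),medium=(.461,.095,.009),eyepiece=(.442,-.094,.045),large=(.458,-.266,.009),bottle=(.533,-.171,.056),cradle=(.621,-.098,.009),box=(.611,-.271,.038))
  print(n)
  for k,(x,y,h) in items.items():
    lo=.0045 if h<.01 else (h-.007 if n=="top" else h-.005)
    q=P[(abs(P[:,0]-x)<.07)&(abs(P[:,1]-y)<.07)&(P[:,2]>lo)&(P[:,2]<h+.006)]
    r=np.hypot(*(q[:,:2]-np.median(q[:,:2],0)).T); q=q[r<.065]
    c,wh,a=cv2.minAreaRect((q[:,:2]*1000).astype(np.float32))
    print(k,len(q),"mean",(1000*q.mean(0)).round(1),"rect",np.round(c,1),np.round(wh,1),round(a,1))
E
```

```text
top
condenser 512 mean [629.2 270.2  41.5] rect [630.  271.5] [54.6 56.1] 0.9
objective 42 mean [634.4  95.2  45.1] rect [634.6  95.4] [13.5 13.9] 89.0
dish 259 mean [535.4 181.7  12.5] rect [535.1 181.8] [39.7 39.3] 8.6
small 157 mean [444.7 286.8   6.9] rect [450. 293.] [61.3 42.7] 50.1
medium 251 mean [462.6  96.1   6.8] rect [463.1  96.3] [61.7 61.1] 74.9
eyepiece 236 mean [442.7 -94.6  44.2] rect [442.3 -94.9] [34.8 34.4] 89.0
large 447 mean [ 456.1 -268.8    6.6] rect [ 455.4 -269.7] [79.4 80.6] 88.3
bottle 60 mean [ 533.7 -171.9   55.5] rect [ 533.8 -171.8] [16.5 15.4] 86.1
cradle 438 mean [623.8 -97.6   6.9] rect [622.5 -87.5] [112.9  95.4] 9.9
box 502 mean [ 613.2 -273.1   37. ] rect [ 613.2 -273.9] [31.2 80.5] 66.5
scene
condenser 1191 mean [634.8 274.6  43.2] rect [633.2 272.3] [56.4 55.9] 13.4
objective 56 mean [638.5  99.4  47. ] rect [637.8  98.8] [11.5 14. ] 38.2
dish 399 mean [539.6 185.   13.8] rect [538.7 183.8] [39.9 39.5] 14.0
small 399 mean [447.7 288.7   7.2] rect [448.  288.5] [44.  43.5] 49.7
medium 431 mean [465.8  98.8   6.8] rect [464.8  98.5] [64.4 60.6] 9.2
eyepiece 162 mean [447.4 -90.2  44.6] rect [445.7 -92. ] [36.8 35.9] 54.8
large 265 mean [ 458.3 -268.3    6.7] rect [ 457.5 -267.4] [81.8 80.3] 23.3
bottle 48 mean [ 537.4 -169.1   55.1] rect [ 536.5 -170.8] [20.4 16.7] 71.5
cradle 682 mean [627.6 -95.8   6.9] rect [626.7 -96.1] [ 58.1 104.6] 86.2
box 313 mean [ 617.5 -269.4   37.5] rect [ 616.7 -271.6] [33.9 80.1] 65.7
```

play_rows([
  [[-560, -233, 60], [0, 0, 69], 0],
  [[-560, -233, 60], [0, 0, 69], 0],
  [[-560, -233, 60], [0, 0, 69], 0],
  [[-560, -233, 60], [0, 0, 69], 0],
  [[-560, -233, 60], [0, 0, 69], 0],
  [[-560, -233, 60], [0, 0, 69], 0],
  [[-560, -233, 60], [0, 0, 69], 0],
  [[-560, -233, 60], [0, 0, 69], 0],
  [[-560, -233, 60], [0, 0, 69], 0],
  [[-560, -233, 60], [0, 0, 69], 0],
  [[-560, -233, 60], [0, 0, 69], 0],
  [[-560, -233, 60], [0, 0, 69], 0],
  [[-560, -233, 60], [0, 0, 69], 0],
  [[-560, -233, 60], [0, 0, 69], 0],
  [[-560, -233, 60], [0, 0, 69], 0],
  [[-560, -233, 60], [0, 0, 69], 0],
  [[-560, -233, 60], [0, 0, 69], 0],
], grip_force=25)

```text
time: 1.8
ee_pos: [0.6355, 0.0982, 0.1558]
tcp_rot: [180.0, -0.0, 90.3]
wrist_force: [-0.1, 0.1, 0.3]
opening: 0.0854
grasp_force: 0.0
```

```bash
python3 - <<'E'
from h import *
o=telemetry.get_obs(); p,d=camera("wrist"); print({k:np.round(o[k],4) for k in("time","q","ee_pos","tcp_rot","wrist_force","opening")})
cv2.imwrite("pics/w1.png",p[:,:,::-1]); np.savez("pics/w1.npz",p=p,d=d)
# test depth: pts above .03
P=cloud("wrist",d,o); P[d<=0]=np.nan
m=np.isfinite(P[...,2])&(P[...,2]>.041)&(P[...,2]<.054)&(np.hypot(P[...,0]-.636,P[...,1]-.097)<.04)
print(m.sum(),P[m].mean(0),P[m].min(0),P[m].max(0)); c=o["ee_pos"]; 
print(np.nanmedian(P[100:300:5,100:200:5,2]))
E
```

```text
{'time': np.float64(1.8), 'q': array([8.78410e+00, 1.71952e+01, 1.76264e+01, 9.03855e+01, 3.80000e-03,
       9.85291e+01]), 'ee_pos': array([0.6355, 0.0982, 0.1558]), 'tcp_rot': array([ 1.799553e+02, -1.050000e-02,  9.025500e+01]), 'wrist_force': array([-0.1064,  0.1102,  0.3409]), 'opening': np.float64(0.0854)}
275 [0.6345531  0.09878188 0.04563216] [0.62628715 0.08940061 0.04102427] [0.64284907 0.10574766 0.04968853]
-0.00018716464078682993
```

View pics/w1.png

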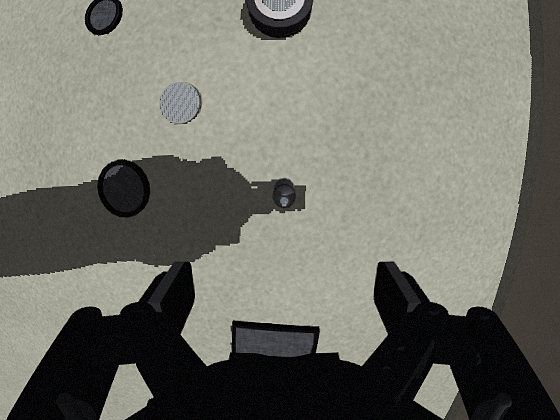

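The wrist view shows the objective at (285,193), centred between the fingers. The dish is at (180,103), the medium cup at (124,188), the small cup at (104,15) and the condenser at (280,10).

```bash
cat >> h.py <<'E'
ITEMS=dict(condenser=(.632,.272,.043),objective=(.636,.097,.048),dish=(.537,.183,.014),small=(.447,.288,.009),medium=(.464,.0975,.009),eyepiece=(.444,-.0935,.045),large=(.4565,-.2685,.009),bottle=(.535,-.171,.056),cradle=(.6245,-.096,.009),box=(.615,-.272,.038))
def measure(o,d,names,items=ITEMS):
    P=cloud("wrist",d,o); P=P[(d>0)]
    for k in names:
        x,y,h=items[k]; lo=.0045 if h<.01 else h-.006
        q=P[(np.hypot(P[:,0]-x,P[:,1]-y)<.062)&(P[:,2]>lo)&(P[:,2]<h+.006)]
        if len(q)<20: print(k,"few",len(q)); continue
        c,wh,a=cv2.minAreaRect((q[:,:2]*1000).astype(np.float32)); cc,r=cv2.minEnclosingCircle((q[:,:2]*1000).astype(np.float32))
        print(k,len(q),"rect",np.round(c,1),np.round(wh,1),round(a,1),"circ",np.round(cc,1),round(r,1),"z",np.percentile(q[:,2],95).round(4))
E
python3 - <<'E'
from h import *
z=np.load("pics/w1.npz"); o=telemetry.get_obs(); measure(o,z["d"],["objective","small","medium","condenser","dish"])
E
```

```text
objective 242 rect [634.8  98. ] [15.1 15.3] 18.9 circ [634.8  97.9] 8.2 z 0.0487
small 597 rect [444.4 285.6] [39.1 44.7] 71.7 circ [445.2 288.6] 23.0 z 0.0097
medium 1019 rect [463.3  98.4] [62.2 62.1] 51.7 circ [462.9  98.5] 31.9 z 0.0093
condenser 1515 rect [630.7 256.6] [26.  55.9] 89.7 circ [630.8 267.8] 28.0 z 0.0446
dish 1355 rect [535.6 183.2] [39.5 41.3] 85.8 circ [535.7 183.4] 20.8 z 0.0148
```

play_rows([
  [[0, 1, 40], [0, 0, 0], 0.4],
  [[0, -1, 80], [0, 0, 0], 0.5],
  [[0, -1, 105], [0, 0, 0], 0.5],
  [[0, -1, 118], [0, 0, 0], 0.5],
  [[0, -1, 125], [0, 0, 0], 0.5],
  [[0, -1, 129], [0, 0, 0], 0.5],
  [[0, -1, 129], [0, 0, 0], 0.5],
  [[0, -1, 129], [0, 0, 0], 0.7],
  [[0, -1, 129], [0, 0, 0], 0.75],
  [[0, -1, 129], [0, 0, 0], 0.8],
  [[0, -1, 129], [0, 0, 0], 0.9],
  [[0, -1, 129], [0, 0, 0], 1],
  [[0, -1, 129], [0, 0, 0], 1],
  [[0, -1, 129], [0, 0, 0], 1],
  [[0, -1, 129], [0, 0, 0], 1],
  [[0, -1, 129], [0, 0, 0], 1],
], grip_force=30)

```text
time: 3.45
ee_pos: [0.6355, 0.097, 0.0266]
tcp_rot: [179.9, -0.0, 90.2]
wrist_force: [1.2, -0.7, 5.7]
opening: 0.0117
grasp_force: 28.2
```

```bash
cat > snap.py <<'E'
from h import *
import sys
n,cam=sys.argv[1:3]
o=telemetry.get_obs(); p,d=camera(cam); np.savez(f"pics/{n}.npz",p=p,d=d)
if len(sys.argv)>3:
    a=[int(x) for x in sys.argv[3].split(",")]; p=cv2.resize(p[a[1]:a[3],a[0]:a[2]],None,fx=3,fy=3)
cv2.imwrite(f"pics/{n}.png",p[:,:,::-1])
print({k:np.round(o[k],4) for k in("time","ee_pos","tcp_rot","wrist_force","opening","grasp_force")})
E
python3 snap.py w2 wrist
```

```text
{'time': np.float64(3.45), 'ee_pos': array([0.6355, 0.097 , 0.0266]), 'tcp_rot': array([ 1.799468e+02, -7.200000e-03,  9.015550e+01]), 'wrist_force': array([ 1.1781, -0.6747,  5.6996]), 'opening': np.float64(0.0117), 'grasp_force': np.float64(28.182)}
```

View pics/w2.png

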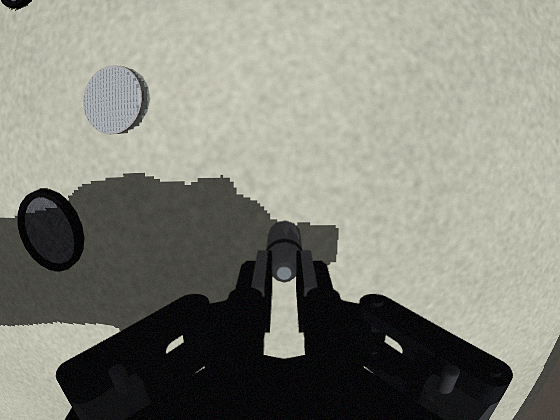

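The objective is at (285,250) with its top at (285,272), between the finger ends, but the opening is less than its diameter. I'll check the geometry in depth.

```bash
python3 - <<'E'
from h import *
z=np.load("pics/w2.npz"); o=telemetry.get_obs(); d=z["d"]; P=cloud("wrist",d,o)*1000
for v in range(216,330,5): print(v,[tuple(P[v,u].round(0).astype(int)) for u in (258,272,285,298,312)])
E
```

```text
216 [(np.int64(619), np.int64(109), np.int64(-1)), (np.int64(628), np.int64(109), np.int64(-1)), (np.int64(635), np.int64(109), np.int64(0)), (np.int64(643), np.int64(109), np.int64(0)), (np.int64(652), np.int64(109), np.int64(-2))]
221 [(np.int64(619), np.int64(106), np.int64(-1)), (np.int64(628), np.int64(106), np.int64(-1)), (np.int64(635), np.int64(107), np.int64(3)), (np.int64(643), np.int64(107), np.int64(1)), (np.int64(652), np.int64(106), np.int64(1))]
226 [(np.int64(619), np.int64(102), np.int64(-1)), (np.int64(628), np.int64(103), np.int64(1)), (np.int64(635), np.int64(107), np.int64(11)), (np.int64(643), np.int64(103), np.int64(0)), (np.int64(652), np.int64(103), np.int64(-1))]
231 [(np.int64(619), np.int64(100), np.int64(1)), (np.int64(628), np.int64(104), np.int64(10)), (np.int64(635), np.int64(107), np.int64(19)), (np.int64(643), np.int64(102), np.int64(7)), (np.int64(652), np.int64(99), np.int64(-1))]
236 [(np.int64(619), np.int64(96), np.int64(0)), (np.int64(628), np.int64(104), np.int64(19)), (np.int64(635), np.int64(107), np.int64(25)), (np.int64(643), np.int64(102)
[... 3540 characters left out ...]
(96))]
316 [(np.int64(626), np.int64(109), np.int64(99)), (np.int64(627), np.int64(36), np.int64(0)), (np.int64(636), np.int64(36), np.int64(0)), (np.int64(641), np.int64(88), np.int64(71)), (np.int64(644), np.int64(109), np.int64(99))]
321 [(np.int64(627), np.int64(110), np.int64(104)), (np.int64(627), np.int64(31), np.int64(0)), (np.int64(636), np.int64(31), np.int64(0)), (np.int64(641), np.int64(86), np.int64(72)), (np.int64(643), np.int64(114), np.int64(109))]
326 [(np.int64(627), np.int64(112), np.int64(108)), (np.int64(626), np.int64(26), np.int64(-1)), (np.int64(636), np.int64(27), np.int64(0)), (np.int64(645), np.int64(27), np.int64(0)), (np.int64(643), np.int64(114), np.int64(111))]
```

```bash
python3 snap.py s2 scene 190,190,330,330
```

```text
{'time': np.float64(3.5), 'ee_pos': array([0.6355, 0.097 , 0.0266]), 'tcp_rot': array([ 1.799461e+02, -6.600000e-03,  9.015480e+01]), 'wrist_force': array([0.3903, 0.0907, 4.8691]), 'opening': np.float64(0.0116), 'grasp_force': np.float64(28.1818)}
```

View pics/s2.png

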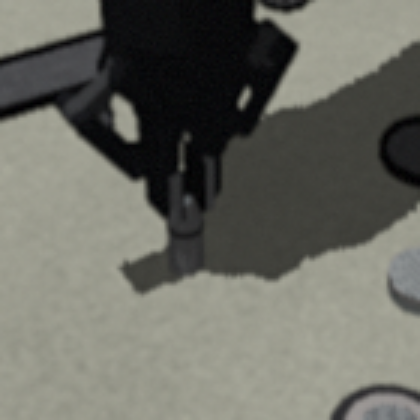

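The fingertips are at z≈46 mm while the reported TCP is at 27 mm. They really end about 19 mm above the reported point, so only the taper was pinched. I'll open, go lower and check.

play_rows([
  [[0, 0, 0], [0, 0, 0], 0.8],
  [[0, 0, 0], [0, 0, 0], 0.6],
  [[0, 0, 0], [0, 0, 0], 0.5],
  [[0, 0, 0], [0, 0, 0], 0.5],
  [[0, 0, 0], [0, 0, 0], 0.5],
])

```text
time: 4.05
ee_pos: [0.635, 0.097, 0.0258]
tcp_rot: [-180.0, 0.0, 90.2]
wrist_force: [0.1, -0.4, -0.1]
opening: 0.0424
grasp_force: 0.0
```

```bash
python3 - <<'E'
from h import *
o=telemetry.get_obs(); p,d=camera("wrist"); print(o["opening"],o["ee_pos"],o["wrist_force"]); measure(o,d,["objective"])
P=cloud("wrist",d,o)*1000
# lowest z of finger points (within 45mm of TCP in x, y in 95..112, z>20, excluding objective)
for s in (-1,1):
    dx=(P[...,0]-1000*o["ee_pos"][0])*s
    m=(dx>11)&(dx<60)&(abs(P[...,1]-1000*o["ee_pos"][1])<25)&(P[...,2]>6)&(d>0)
    q=P[m]; print(s,len(q),np.percentile(q[:,2],[0,1,3,10]).round(1),q[q[:,2].argsort()[:5]].round(1).tolist())
E
```

```text
0.042437259081097016 [0.63499006 0.09696379 0.02584797] [ 0.115274   -0.40418501 -0.07179176]
objective 1211 rect [634.   97.2] [22.9 68.4] 89.9 circ [634.  103.7] 34.2 z 0.0533
-1 19249 [42.5 52.8 62.  86.3] [[612.7, 98.4, 42.5], [612.6, 95.3, 43.1], [612.9, 98.6, 44.0], [612.7, 104.0, 44.0], [612.8, 96.4, 44.1]]
1 19150 [43.4 52.9 61.9 85.9] [[655.5, 95.6, 43.4], [655.7, 99.1, 43.7], [655.3, 97.0, 44.0], [655.2, 97.7, 44.2], [655.3, 96.7, 44.4]]
```

play_rows([
  [[0, 0, 10], [0, 0, 0], 0.5],
  [[0, 0, 20], [0, 0, 0], 0.5],
  [[0, 0, 28], [0, 0, 0], 0.5],
  [[0, 0, 33], [0, 0, 0], 0.5],
  [[0, 0, 35], [0, 0, 0], 0.5],
  [[0, 0, 35], [0, 0, 0], 0.65],
  [[0, 0, 35], [0, 0, 0], 0.72],
  [[0, 0, 35], [0, 0, 0], 0.76],
  [[0, 0, 35], [0, 0, 0], 0.8],
  [[0, 0, 35], [0, 0, 0], 0.9],
  [[0, 0, 35], [0, 0, 0], 1],
  [[0, 0, 35], [0, 0, 0], 1],
  [[0, 0, 35], [0, 0, 0], 1],
])

```text
time: 5.4
ee_pos: [0.6355, 0.097, -0.0084]
tcp_rot: [179.9, -0.0, 90.2]
wrist_force: [-0.6, -1.2, 6.0]
opening: 0.0192
grasp_force: 29.8
```

play_rows([
  [[0, 0, -4], [0, 0, 0], 1],
  [[0, 0, -15], [0, 0, 0], 1],
  [[0, 0, -35], [0, 0, 0], 1],
  [[8, -8, -60], [0, 0, 0], 1],
  [[22, -22, -75], [0, 0, 0], 1],
  [[40, -40, -80], [0, 0, 0], 1],
  [[60, -60, -80], [0, 0, 0], 1],
  [[80, -80, -80], [0, 0, 0], 1],
  [[100, -100, -80], [0, 0, 0], 1],
  [[120, -120, -80], [0, 0, 0], 1],
  [[140, -140, -80], [0, 0, 0], 1],
  [[158, -158, -80], [0, 0, 0], 1],
  [[173, -173, -80], [0, 0, 0], 1],
  [[183, -182, -80], [0, 0, 0], 1],
  [[188, -187, -80], [0, 0, 0], 1],
  [[190, -189, -80], [0, 0, 0], 1],
  [[190, -189, -80], [0, 0, 0], 1],
])

```text
time: 7.1
ee_pos: [0.4458, 0.2863, 0.0711]
tcp_rot: [180.0, 0.0, 90.2]
wrist_force: [0.7, -0.4, -1.9]
opening: 0.0188
grasp_force: 29.4
```

```bash
cat > meas.py <<'E'
from h import *
import sys
# meas.py name cupname : measure cup, held top (points high, near TCP) 
n=sys.argv[1]
o=telemetry.get_obs(); p,d=camera("wrist"); np.savez(f"pics/{n}.npz",p=p,d=d); cv2.imwrite(f"pics/{n}.png",p[:,:,::-1])
print({k:np.round(o[k],4) for k in("time","ee_pos","tcp_rot","wrist_force","opening","grasp_force")})
measure(o,d,sys.argv[2:])
E
python3 meas.py w3 small
```

```text
{'time': np.float64(7.1), 'ee_pos': array([0.4458, 0.2863, 0.0711]), 'tcp_rot': array([1.799959e+02, 1.210000e-02, 9.015460e+01]), 'wrist_force': array([ 0.6624, -0.4228, -1.8744]), 'opening': np.float64(0.0188), 'grasp_force': np.float64(29.4405)}
small 1424 rect [444.  288.6] [44.4 44.3] 41.2 circ [444.1 288.5] 22.5 z 0.0093
```

View pics/w3.png

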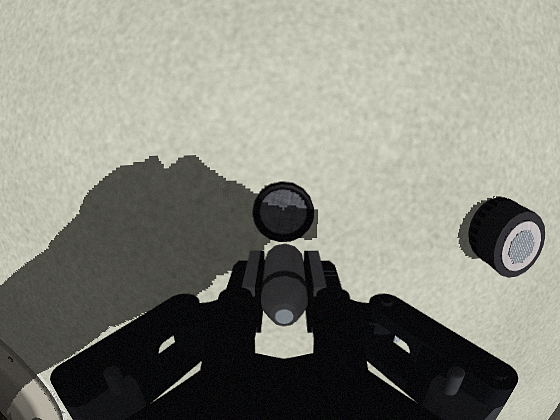

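The objective is held upright at (285,285) and the small cup is at (284,211), directly below in world terms. Lowering now.

play_rows([
  [[1, -1, 15], [0, 0, 0], 1],
  [[1, -1, 32], [0, 0, 0], 1],
  [[1, -1, 47], [0, 0, 0], 1],
  [[1, -1, 58], [0, 0, 0], 1],
  [[1, -1, 65], [0, 0, 0], 1],
  [[1, -1, 69], [0, 0, 0], 1],
  [[1, -1, 71], [0, 0, 0], 1],
  [[1, -1, 72.5], [0, 0, 0], 1],
  [[1, -1, 73.5], [0, 0, 0], 1],
  [[1, -1, 74], [0, 0, 0], 1],
  [[1, -1, 74], [0, 0, 0], 1],
])

```text
time: 8.25
ee_pos: [0.4447, 0.2876, -0.0027]
tcp_rot: [180.0, -0.0, 90.2]
wrist_force: [-0.3, -0.3, -1.1]
opening: 0.019
grasp_force: 29.4
```

play_rows([
  [[0, 0, 0.5], [0, 0, 0], 1],
  [[0, 0, 1], [0, 0, 0], 1],
  [[0, 0, 1.5], [0, 0, 0], 1],
  [[0, 0, 1.5], [0, 0, 0], 1],
])

```text
time: 8.65
ee_pos: [0.4447, 0.2875, -0.0044]
tcp_rot: [180.0, -0.0, 90.2]
wrist_force: [-0.0, -0.4, -0.7]
opening: 0.0191
grasp_force: 29.5
```

play_rows([
  [[0, 0, 0.4], [0, 0, 0], 1],
  [[0, 0, 0.8], [0, 0, 0], 1],
  [[0, 0, 0.8], [0, 0, 0], 1],
])

```text
time: 8.95
ee_pos: [0.4447, 0.2876, -0.0044]
tcp_rot: [180.0, -0.0, 90.2]
wrist_force: [-2.9, -1.0, 6.7]
opening: 0.0189
grasp_force: 30.3
```

play_rows([
  [[0, 0, -0.3], [0, 0, 0], 0.75],
  [[0, 0, -0.3], [0, 0, 0], 0.7],
  [[0, 0, -0.3], [0, 0, 0], 0.6],
  [[0, 0, -0.3], [0, 0, 0], 0.5],
  [[0, 0, -0.3], [0, 0, 0], 0.5],
  [[0, 0, -10], [0, 0, 0], 0.5],
  [[0, 0, -35], [0, 0, 0], 0.4],
  [[0, 0, -75], [0, 0, 0], 0.3],
  [[0, 0, -115], [0, 0, 0], 0.2],
  [[0, 0, -120], [0, 0, 0], 0],
])

```text
time: 9.95
ee_pos: [0.4465, 0.2887, 0.1209]
tcp_rot: [179.6, -0.2, 90.2]
wrist_force: [0.1, 0.7, 0.6]
opening: 0.0803
grasp_force: 0.0
```

```bash
cat >> h.py <<'E'
ITEMS["obj2"]=(.4445,.2885,.052); ITEMS["eye2"]=(.463,.0983,.049); ITEMS["con2"]=(.4565,-.2685,.047); ITEMS["box2"]=(.6245,-.096,.042)
E
python3 meas.py w4 obj2 small condenser
```

```text
{'time': np.float64(9.95), 'ee_pos': array([0.4465, 0.2887, 0.1209]), 'tcp_rot': array([179.6203,  -0.2453,  90.1569]), 'wrist_force': array([0.1091, 0.6617, 0.6459]), 'opening': np.float64(0.0803), 'grasp_force': np.float64(0.0)}
obj2 316 rect [443.5 288.1] [14.8 15. ] 79.0 circ [443.6 288.2] 8.0 z 0.0528
small 831 rect [444.2 289.6] [43.1 43.9] 85.8 circ [444.  288.8] 22.5 z 0.0098
condenser 2274 rect [629.4 272.5] [55.8 56.7] 68.7 circ [629.6 272.5] 28.8 z 0.0444
```

View pics/w4.png

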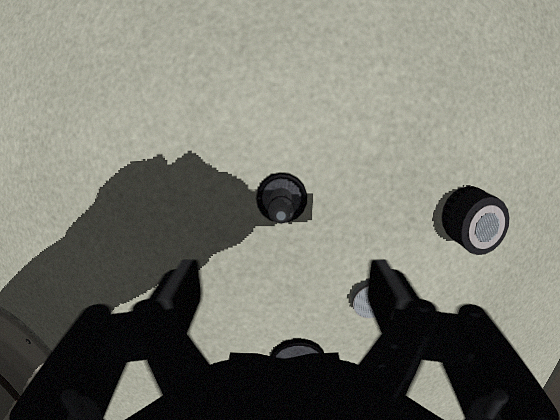

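The objective stands centred in the small cup at (281,200), with its top at 52 mm. Next is the eyepiece.

play_rows([
  [[-381, 0, 0], [0, 0, 0], 0],
  [[-381, 0, 0], [0, 0, 0], 0],
  [[-381, 0, 0], [0, 0, 0], 0],
  [[-381, 0, 0], [0, 0, 0], 0],
  [[-381, 0, 0], [0, 0, 0], 0],
  [[-381, 0, 0], [0, 0, 0], 0],
  [[-381, 0, 0], [0, 0, 0], 0],
  [[-381, 0, 0], [0, 0, 0], 0],
  [[-381, 0, 0], [0, 0, 0], 0],
  [[-381, 0, 0], [0, 0, 0], 0],
  [[-381, 0, 0], [0, 0, 0], 0],
  [[-381, 0, 0], [0, 0, 0], 0],
])

```text
time: 11.2
ee_pos: [0.4456, -0.0925, 0.1146]
tcp_rot: [-180.0, -0.0, 90.3]
wrist_force: [0.3, 0.0, -0.6]
opening: 0.0851
grasp_force: 0.0
```

```bash
python3 meas.py w5 eyepiece medium cradle
```

```text
{'time': np.float64(11.2), 'ee_pos': array([ 0.4456, -0.0925,  0.1146]), 'tcp_rot': array([-1.799826e+02, -1.080000e-02,  9.025160e+01]), 'wrist_force': array([ 0.3104,  0.0176, -0.6117]), 'opening': np.float64(0.0851), 'grasp_force': np.float64(0.0)}
eyepiece 1944 rect [442.2 -93.3] [37.3 37.3] 47.6 circ [442.3 -93.3] 19.0 z 0.0462
medium 384 rect [462.4  71.8] [47.1 11.7] 1.5 circ [462.3  77. ] 23.5 z 0.0098
cradle 2089 rect [623.7 -96.7] [ 55.  106.2] 85.2 circ [623.7 -95.8] 58.7 z 0.0094
```

play_rows([
  [[-1, -3, 35], [0, 0, 0], 0.2],
  [[-1, -3, 65], [0, 0, 0], 0.2],
  [[-1, -3, 90], [0, 0, 0], 0.2],
  [[-1, -3, 107], [0, 0, 0], 0.2],
  [[-1, -3, 117], [0, 0, 0], 0.2],
  [[-1, -3, 122], [0, 0, 0], 0.2],
  [[-1, -3, 123], [0, 0, 0], 0.3],
  [[-1, -3, 123], [0, 0, 0], 0.4],
  [[-1, -3, 123], [0, 0, 0], 0.5],
  [[-1, -3, 123], [0, 0, 0], 0.55],
  [[-1, -3, 123], [0, 0, 0], 0.6],
  [[-1, -3, 123], [0, 0, 0], 0.8],
  [[-1, -3, 123], [0, 0, 0], 1],
  [[-1, -3, 123], [0, 0, 0], 1],
])

```text
time: 12.65
ee_pos: [0.4432, -0.0947, -0.0075]
tcp_rot: [179.9, 0.0, 90.2]
wrist_force: [-0.2, 0.1, 6.3]
opening: 0.0371
grasp_force: 30.4
```

play_rows([
  [[0, 0, -4], [0, 0, 0], 1],
  [[0, 0, -15], [0, 0, 0], 1],
  [[2, 0, -35], [0, 0, 0], 1],
  [[10, 2, -58], [0, 0, 0], 1],
  [[25, 4, -70], [0, 0, 0], 1],
  [[45, 6, -75], [0, 0, 0], 1],
  [[67, 8, -75], [0, 0, 0], 1],
  [[90, 10, -75], [0, 0, 0], 1],
  [[112, 12, -75], [0, 0, 0], 1],
  [[134, 14, -75], [0, 0, 0], 1],
  [[154, 16, -75], [0, 0, 0], 1],
  [[170, 18, -75], [0, 0, 0], 1],
  [[182, 19, -75], [0, 0, 0], 1],
  [[189, 20, -75], [0, 0, 0], 1],
  [[192, 20, -75], [0, 0, 0], 1],
  [[192, 20, -75], [0, 0, 0], 1],
])

```text
time: 14.25
ee_pos: [0.4621, 0.0975, 0.0668]
tcp_rot: [-180.0, 0.0, 90.2]
wrist_force: [-0.7, 0.0, -0.5]
opening: 0.0367
grasp_force: 30.2
```

```bash
python3 meas.py w6 medium; python3 - <<'E'
from h import *
o=telemetry.get_obs(); d=np.load("pics/w6.npz")["d"]; P=cloud("wrist",d,o)
m=(d>0)&(P[...,2]>o["ee_pos"][2]+.045)&(P[...,2]<o["ee_pos"][2]+.0575)&(abs(P[...,0]-o["ee_pos"][0])<.0175)&(abs(P[...,1]-o["ee_pos"][1])<.03)
q=P[m]*1000; print(len(q),cv2.minAreaRect(q[:,:2].astype(np.float32)),q[:,2].min(),q[:,2].max())
E
```

```text
{'time': np.float64(14.25), 'ee_pos': array([0.4621, 0.0975, 0.0668]), 'tcp_rot': array([-1.799929e+02,  7.100000e-03,  9.016330e+01]), 'wrist_force': array([-0.6753,  0.0468, -0.4851]), 'opening': np.float64(0.0367), 'grasp_force': np.float64(30.1816)}
medium 1705 rect [462.9 104.1] [50.2 62.4] 86.9 circ [462.5  98.5] 31.5 z 0.0093
6139 ((462.1127624511719, 97.94242095947266), (34.974971771240234, 38.6042594909668), 0.31460022926330566) 111.83264482178829 122.54826004576343
```

View pics/w6.png

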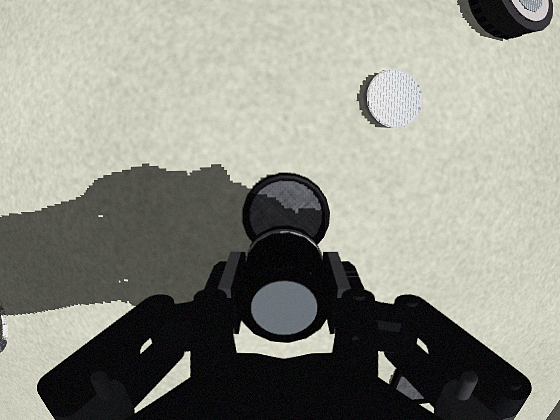

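The eyepiece is held upright at (284,290), over the medium cup at (287,213), and the two are aligned within 1 mm.

play_rows([
  [[0, 0, 15], [0, 0, 0], 1],
  [[0, 0.5, 32], [0, 0, 0], 1],
  [[0, 0.5, 47], [0, 0, 0], 1],
  [[0, 0.5, 57], [0, 0, 0], 1],
  [[0, 0.5, 63], [0, 0, 0], 1],
  [[0, 0.5, 66], [0, 0, 0], 1],
  [[0, 0.5, 67.5], [0, 0, 0], 1],
  [[0, 0.5, 68.5], [0, 0, 0], 1],
  [[0, 0.5, 69.2], [0, 0, 0], 1],
  [[0, 0.5, 69.8], [0, 0, 0], 1],
  [[0, 0.5, 70.2], [0, 0, 0], 1],
  [[0, 0.5, 70.2], [0, 0, 0], 1],
])

```text
time: 15.5
ee_pos: [0.4627, 0.0975, -0.0033]
tcp_rot: [180.0, -0.0, 90.2]
wrist_force: [-1.1, 0.9, -0.2]
opening: 0.0373
grasp_force: 30.2
```

play_rows([
  [[0, 0, 0.4], [0, 0, 0], 1],
  [[0, 0, 0.8], [0, 0, 0], 1],
  [[0, 0, 0.8], [0, 0, 0], 1],
])

```text
time: 15.8
ee_pos: [0.4627, 0.0976, -0.0035]
tcp_rot: [180.0, -0.0, 90.2]
wrist_force: [-2.6, -0.5, 7.3]
opening: 0.0371
grasp_force: 31.0
```

play_rows([
  [[0, 0, -0.3], [0, 0, 0], 0.5],
  [[0, 0, -0.3], [0, 0, 0], 0.45],
  [[0, 0, -0.3], [0, 0, 0], 0.35],
  [[0, 0, -0.3], [0, 0, 0], 0.25],
  [[0, 0, -0.3], [0, 0, 0], 0.2],
  [[0, 0, -10], [0, 0, 0], 0.2],
  [[0, 0, -35], [0, 0, 0], 0.1],
  [[0, 0, -75], [0, 0, 0], 0],
  [[0, 0, -115], [0, 0, 0], 0],
  [[0, 0, -120], [0, 0, 0], 0],
  [[0, 0, -120], [0, 0, 0], 0],
])

```text
time: 16.9
ee_pos: [0.4635, 0.0977, 0.1175]
tcp_rot: [179.8, -0.0, 90.2]
wrist_force: [-0.7, 0.5, -0.9]
opening: 0.0853
grasp_force: 0.0
```

```bash
python3 meas.py w7 eye2 medium
```

```text
{'time': np.float64(16.9), 'ee_pos': array([0.4635, 0.0977, 0.1175]), 'tcp_rot': array([ 1.798271e+02, -3.680000e-02,  9.015560e+01]), 'wrist_force': array([-0.7408,  0.4582, -0.9355]), 'opening': np.float64(0.0853), 'grasp_force': np.float64(0.0)}
eye2 1972 rect [461.6  99.1] [37.2 37. ] 22.4 circ [461.8  98.9] 19.0 z 0.0501
medium 1079 rect [462.5 101.4] [54.8 62.4] 86.7 circ [462.3  98.3] 31.5 z 0.0134
```

play_rows([
  [[174, 168, -120], [0, 0, 0], 0],
  [[174, 168, -120], [0, 0, 0], 0],
  [[174, 168, -120], [0, 0, 0], 0],
  [[174, 168, -120], [0, 0, 0], 0],
  [[174, 168, -120], [0, 0, 0], 0],
  [[174, 168, -120], [0, 0, 0], 0],
  [[174, 168, -120], [0, 0, 0], 0],
  [[174, 168, -120], [0, 0, 0], 0],
])

```text
time: 17.75
ee_pos: [0.63, 0.272, 0.2333]
tcp_rot: [-179.8, 0.1, 90.2]
wrist_force: [-0.7, 0.1, -0.0]
opening: 0.0853
grasp_force: 0.0
```

```bash
python3 meas.py w8 condenser objective
```

```text
{'time': np.float64(17.75), 'ee_pos': array([0.63  , 0.272 , 0.2333]), 'tcp_rot': array([-1.798167e+02,  8.560000e-02,  9.018260e+01]), 'wrist_force': array([-0.7481,  0.1111, -0.0235]), 'opening': np.float64(0.0853), 'grasp_force': np.float64(0.0)}
condenser 1993 rect [629.8 273.2] [55.5 55.2] 1.4 circ [629.9 272.6] 28.5 z 0.0445
objective few 0
```

play_rows([
  [[0, 0, 45], [0, 0, 0], 0],
  [[0.5, 0, 90], [0, 0, 0], 0],
  [[0.5, 0, 135], [0, 0, 0], 0],
  [[0.5, 0, 170], [0, 0, 0], 0],
  [[0.5, 0, 198], [0, 0, 0], 0],
  [[0.5, 0, 218], [0, 0, 0], 0],
  [[0.5, 0, 231], [0, 0, 0], 0],
  [[0.5, 0, 239], [0, 0, 0], 0],
  [[0.5, 0, 242], [0, 0, 0], 0],
  [[0.5, 0, 242], [0, 0, 0], 0.1],
  [[0.5, 0, 242], [0, 0, 0], 0.2],
  [[0.5, 0, 242], [0, 0, 0], 0.28],
  [[0.5, 0, 242], [0, 0, 0], 0.34],
  [[0.5, 0, 242], [0, 0, 0], 0.4],
  [[0.5, 0, 242], [0, 0, 0], 0.6],
  [[0.5, 0, 242], [0, 0, 0], 1],
  [[0.5, 0, 242], [0, 0, 0], 1],
], grip_force=40)

```text
time: 19.5
ee_pos: [0.6308, 0.2727, -0.0052]
tcp_rot: [179.9, -0.0, 90.2]
wrist_force: [0.4, -0.2, 4.9]
opening: 0.0557
grasp_force: 43.8
```

play_rows([
  [[0, 0, -4], [0, 0, 0], 1],
  [[0, 0, -14], [0, 0, 0], 1],
  [[0, 0, -32], [0, 0, 0], 1],
  [[-5, -2, -54], [0, 0, 0], 1],
  [[-16, -5, -74], [0, 0, 0], 1],
  [[-33, -11, -88], [0, 0, 0], 1],
  [[-55, -18, -95], [0, 0, 0], 1],
  [[-82, -27, -95], [0, 0, 0], 1],
  [[-112, -37, -95], [0, 0, 0], 1],
  [[-142, -46, -95], [0, 0, 0], 1],
  [[-172, -56, -95], [0, 0, 0], 1],
  [[-202, -66, -95], [0, 0, 0], 1],
  [[-232, -76, -95], [0, 0, 0], 1],
  [[-262, -86, -95], [0, 0, 0], 1],
  [[-290, -95, -95], [0, 0, 0], 1],
  [[-312, -102, -95], [0, 0, 0], 1],
  [[-327, -107, -95], [0, 0, 0], 1],
  [[-335, -110, -95], [0, 0, 0], 1],
  [[-337, -110, -95], [0, 0, 0], 1],
])

```text
time: 21.4
ee_pos: [0.521, -0.0652, 0.089]
tcp_rot: [180.0, -0.0, 90.1]
wrist_force: [0.8, 0.2, -1.9]
opening: 0.0557
grasp_force: 43.0
```

play_rows([
  [[-6, -2, 0], [0, 0, 0], 1],
  [[-18, -6, 0], [0, 0, 0], 1],
  [[-36, -12, 0], [0, 0, 0], 1],
  [[-60, -20, 0], [0, 0, 0], 1],
  [[-86, -28, 0], [0, 0, 0], 1],
  [[-112, -37, 0], [0, 0, 0], 1],
  [[-138, -45, 0], [0, 0, 0], 1],
  [[-162, -53, 0], [0, 0, 0], 1],
  [[-182, -60, 0], [0, 0, 0], 1],
  [[-195, -65, 0], [0, 0, 0], 1],
  [[-202, -67, 0], [0, 0, 0], 1],
  [[-204, -67, 0], [0, 0, 0], 1],
  [[-204, -67, 0], [0, 0, 0], 1],
])

```text
time: 22.7
ee_pos: [0.4548, -0.2687, 0.0887]
tcp_rot: [-180.0, -0.0, 90.2]
wrist_force: [-0.6, -0.5, -2.4]
opening: 0.0555
grasp_force: 43.0
```

```bash
python3 meas.py w9 large; python3 - <<'E'
from h import *
o=telemetry.get_obs(); d=np.load("pics/w9.npz")["d"]; P=cloud("wrist",d,o)
m=(d>0)&(P[...,2]>o["ee_pos"][2]+.037)&(P[...,2]<o["ee_pos"][2]+.055)&(abs(P[...,0]-o["ee_pos"][0])<.027)&(abs(P[...,1]-o["ee_pos"][1])<.034)
q=P[m]*1000; print(len(q),cv2.minAreaRect(q[:,:2].astype(np.float32)),np.percentile(q[:,2],[5,50,95]))
E
```

```text
{'time': np.float64(22.7), 'ee_pos': array([ 0.4548, -0.2687,  0.0887]), 'tcp_rot': array([-1.799972e+02, -1.480000e-02,  9.016730e+01]), 'wrist_force': array([-0.5845, -0.5489, -2.415 ]), 'opening': np.float64(0.0555), 'grasp_force': np.float64(42.9759)}
large 1811 rect [ 455.7 -256.7] [57.4 80.4] 88.8 circ [ 455.2 -268.3] 40.8 z 0.0094
13067 ((454.8955383300781, -268.79052734375), (53.986419677734375, 57.624263763427734), 0.10376241058111191) [132.07796923 136.57440634 138.30799106]
```

View pics/w9.png

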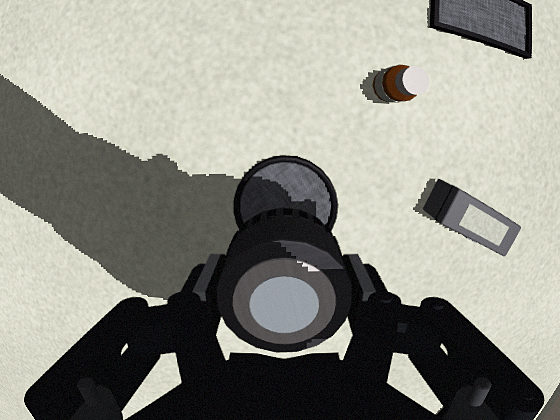

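The condenser is held upright at (284,290), aligned over the large cup at (286,205). The bottle is at (403,82), the slide box at (470,217) and the cradle at (480,25). Lowering.

play_rows([
  [[0, 0, 15], [0, 0, 0], 1],
  [[0, 0, 35], [0, 0, 0], 1],
  [[0, 0, 55], [0, 0, 0], 1],
  [[0, 0, 70], [0, 0, 0], 1],
  [[0, 0, 79], [0, 0, 0], 1],
  [[0, 0, 84], [0, 0, 0], 1],
  [[0, 0, 86.5], [0, 0, 0], 1],
  [[0, 0, 87.8], [0, 0, 0], 1],
  [[0, 0, 88.6], [0, 0, 0], 1],
  [[0, 0, 89.1], [0, 0, 0], 1],
  [[0, 0, 89.5], [0, 0, 0], 1],
  [[0, 0, 89.5], [0, 0, 0], 1],
])

```text
time: 23.95
ee_pos: [0.4547, -0.2691, -0.0006]
tcp_rot: [180.0, 0.0, 90.2]
wrist_force: [0.1, 0.4, -1.2]
opening: 0.0554
grasp_force: 43.0
```

play_rows([
  [[0, 0, 0.4], [0, 0, 0], 1],
  [[0, 0, 0.8], [0, 0, 0], 1],
  [[0, 0, 0.8], [0, 0, 0], 1],
])

```text
time: 24.25
ee_pos: [0.4547, -0.2691, -0.0013]
tcp_rot: [180.0, 0.0, 90.2]
wrist_force: [-1.6, 1.8, 1.0]
opening: 0.0558
grasp_force: 43.2
```

play_rows([
  [[0, 0, 0.4], [0, 0, 0], 1],
  [[0, 0, 0.4], [0, 0, 0], 1],
])

```text
time: 24.45
ee_pos: [0.4547, -0.2691, -0.0013]
tcp_rot: [180.0, 0.0, 90.2]
wrist_force: [-3.3, 1.0, 5.2]
opening: 0.0551
grasp_force: 43.8
```

play_rows([
  [[0, 0, -0.2], [0, 0, 0], 0.3],
  [[0, 0, -0.2], [0, 0, 0], 0.25],
  [[0, 0, -0.2], [0, 0, 0], 0.15],
  [[0, 0, -0.2], [0, 0, 0], 0.05],
  [[0, 0, -0.2], [0, 0, 0], 0],
  [[0, 0, -0.2], [0, 0, 0], 0],
  [[0, 0, -10], [0, 0, 0], 0],
  [[0, 0, -35], [0, 0, 0], 0],
  [[0, 0, -75], [0, 0, 0], 0],
  [[0, 0, -115], [0, 0, 0], 0],
  [[0, 0, -120], [0, 0, 0], 0],
  [[0, 0, -120], [0, 0, 0], 0],
])

```text
time: 25.65
ee_pos: [0.4555, -0.2695, 0.1201]
tcp_rot: [179.8, 0.1, 90.2]
wrist_force: [0.2, -0.1, -0.3]
opening: 0.0851
grasp_force: 0.0
```

```bash
python3 meas.py w10 con2 large box
```

```text
{'time': np.float64(25.65), 'ee_pos': array([ 0.4555, -0.2695,  0.1201]), 'tcp_rot': array([1.798337e+02, 1.023000e-01, 9.015570e+01]), 'wrist_force': array([ 0.2434, -0.1282, -0.327 ]), 'opening': np.float64(0.0851), 'grasp_force': np.float64(0.0)}
con2 4224 rect [ 453.5 -268.6] [56.4 56.2] 21.1 circ [ 453.9 -269. ] 28.7 z 0.0484
large 1318 rect [ 456.1 -262. ] [68.2 81. ] 82.7 circ [ 455.3 -268.5] 40.9 z 0.0099
box 2478 rect [ 612.7 -273.4] [31.5 81. ] 66.1 circ [ 612.4 -273.9] 42.2 z 0.0388
```

play_rows([
  [[-4, 157, 0], [0, 0, -66], 0],
  [[-4, 157, 0], [0, 0, -66], 0],
  [[-4, 157, 0], [0, 0, -66], 0],
  [[-4, 157, 0], [0, 0, -66], 0],
  [[-4, 157, 0], [0, 0, -66], 0],
  [[-4, 157, 0], [0, 0, -66], 0],
  [[-4, 157, 0], [0, 0, -66], 0],
  [[-4, 157, 0], [0, 0, -66], 0],
  [[-4, 157, 0], [0, 0, -66], 0],
  [[-4, 157, 0], [0, 0, -66], 0],
  [[-4, 157, 0], [0, 0, -66], 0],
])

```text
time: 26.8
ee_pos: [0.6114, -0.2725, 0.1174]
tcp_rot: [-180.0, -0.1, 156.0]
wrist_force: [-0.0, 0.2, 0.2]
opening: 0.085
grasp_force: 0.0
```

```bash
python3 meas.py w11 box con2 cradle
```

```text
{'time': np.float64(26.8), 'ee_pos': array([ 0.6114, -0.2725,  0.1174]), 'tcp_rot': array([-1.799988e+02, -5.980000e-02,  1.560192e+02]), 'wrist_force': array([-0.0325,  0.1755,  0.2378]), 'opening': np.float64(0.085), 'grasp_force': np.float64(0.0)}
box 3793 rect [ 613.  -273.9] [30.8 79.8] 66.9 circ [ 613.4 -273.4] 42.1 z 0.0388
con2 3633 rect [ 459.6 -272.3] [56.2 44.3] 59.7 circ [ 454.3 -269.2] 28.5 z 0.0487
cradle 3013 rect [624.4 -96.4] [ 56.2 105.2] 84.9 circ [624.2 -97. ] 58.4 z 0.0098
```

play_rows([
  [[-2, -0.4, 35], [0, 0, -0.4], 0.1],
  [[-2, -0.4, 65], [0, 0, -0.4], 0.2],
  [[-2, -0.4, 90], [0, 0, -0.4], 0.2],
  [[-2, -0.4, 107], [0, 0, -0.4], 0.2],
  [[-2, -0.4, 118], [0, 0, -0.4], 0.3],
  [[-2, -0.4, 124], [0, 0, -0.4], 0.3],
  [[-2, -0.4, 125], [0, 0, -0.4], 0.4],
  [[-2, -0.4, 125], [0, 0, -0.4], 0.5],
  [[-2, -0.4, 125], [0, 0, -0.4], 0.58],
  [[-2, -0.4, 125], [0, 0, -0.4], 0.63],
  [[-2, -0.4, 125], [0, 0, -0.4], 0.7],
  [[-2, -0.4, 125], [0, 0, -0.4], 0.8],
  [[-2, -0.4, 125], [0, 0, -0.4], 1],
  [[-2, -0.4, 125], [0, 0, -0.4], 1],
  [[-2, -0.4, 125], [0, 0, -0.4], 1],
], grip_force=35)

```text
time: 28.35
ee_pos: [0.6139, -0.2739, -0.0059]
tcp_rot: [180.0, 0.1, 156.6]
wrist_force: [0.6, 0.8, 6.1]
opening: 0.0297
grasp_force: 36.4
```

play_rows([
  [[0, 0, -4], [0, 0, 0], 1],
  [[0, 0, -15], [0, 0, 0], 1],
  [[1, 2, -35], [0, 0, 0], 1],
  [[4, 11, -55], [0, 0, -1], 1],
  [[9, 25, -70], [0, 0, -3], 1],
  [[16, 43, -75], [0, 0, -5], 1],
  [[23, 63, -75], [0, 0, -7], 1],
  [[30, 83, -75], [0, 0, -9], 1],
  [[38, 103, -75], [0, 0, -11], 1],
  [[45, 123, -75], [0, 0, -13], 1],
  [[51, 140, -75], [0, 0, -15.5], 1],
  [[56, 154, -75], [0, 0, -17.5], 1],
  [[59, 162, -75], [0, 0, -18.4], 1],
  [[61, 167, -75], [0, 0, -18.4], 1],
  [[61, 167, -75], [0, 0, -18.4], 1],
])

```text
time: 29.85
ee_pos: [0.6238, -0.0959, 0.068]
tcp_rot: [-180.0, -0.0, 175.0]
wrist_force: [0.0, 0.6, -1.6]
opening: 0.0298
grasp_force: 35.6
```

```bash
python3 meas.py w12 cradle; python3 - <<'E'
from h import *
o=telemetry.get_obs(); d=np.load("pics/w12.npz")["d"]; P=cloud("wrist",d,o)
e=o["ee_pos"]; m=(d>0)&(P[...,2]>e[2]+.036)&(P[...,2]<e[2]+.05)&(abs(P[...,0]-e[0])<.05)&(abs(P[...,1]-e[1])<.03)
L=R.from_euler("xyz",o["tcp_rot"],degrees=True).inv().apply(P[m]-e)*1000; L=L[abs(L[:,1])<14]
print(len(L),L.min(0),L.max(0))
E
```

```text
{'time': np.float64(29.85), 'ee_pos': array([ 0.6238, -0.0959,  0.068 ]), 'tcp_rot': array([-1.799969e+02, -2.800000e-03,  1.749601e+02]), 'wrist_force': array([ 0.0022,  0.569 , -1.6267]), 'opening': np.float64(0.0298), 'grasp_force': np.float64(35.5715)}
cradle 1622 rect [592.7 -94.1] [54.3 41.8] 85.0 circ [592.7 -94.2] 34.1 z 0.0096
10564 [-33.98434709 -13.99409382 -45.91166252] [ 41.2115999  13.9996708 -36.0000437]
```

View pics/w12.png

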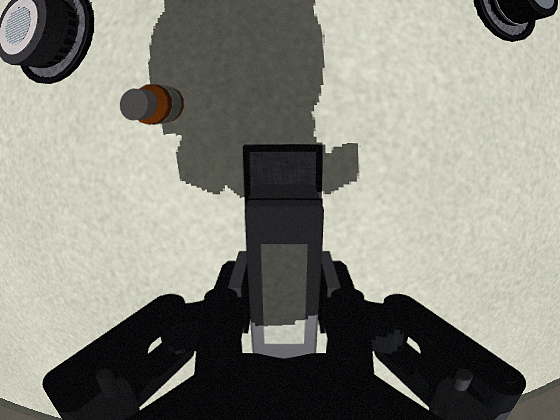

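The slide box is held level at (284,270) and parallel to the cradle at (283,172). Bottle, condenser and eyepiece look undisturbed. Lowering.

play_rows([
  [[-1, -0.7, 15], [0, 0, 0], 1],
  [[-1, -0.7, 32], [0, 0, 0], 1],
  [[-1, -0.7, 47], [0, 0, 0], 1],
  [[-1, -0.7, 57], [0, 0, 0], 1],
  [[-1, -0.7, 63], [0, 0, 0], 1],
  [[-1, -0.7, 66], [0, 0, 0], 1],
  [[-1, -0.7, 67.5], [0, 0, 0], 1],
  [[-1, -0.7, 68.4], [0, 0, 0], 1],
  [[-1, -0.7, 69], [0, 0, 0], 1],
  [[-1, -0.7, 69.5], [0, 0, 0], 1],
  [[-1, -0.7, 69.8], [0, 0, 0], 1],
  [[-1, -0.7, 69.8], [0, 0, 0], 1],
])

```text
time: 31.1
ee_pos: [0.6248, -0.0971, -0.0016]
tcp_rot: [-180.0, 0.0, 175.0]
wrist_force: [0.7, -0.1, -1.5]
opening: 0.0293
grasp_force: 35.6
```

play_rows([
  [[0, 0, 0.4], [0, 0, 0], 1],
  [[0, 0, 0.8], [0, 0, 0], 1],
  [[0, 0, 0.8], [0, 0, 0], 1],
])

```text
time: 31.4
ee_pos: [0.6248, -0.0971, -0.0019]
tcp_rot: [180.0, 0.0, 175.0]
wrist_force: [-3.4, 0.8, 4.3]
opening: 0.0295
grasp_force: 36.3
```

Contact. Release, withdraw and check everything.

play_rows([
  [[0, 0, -0.2], [0, 0, 0], 0.6],
  [[0, 0, -0.2], [0, 0, 0], 0.55],
  [[0, 0, -0.2], [0, 0, 0], 0.45],
  [[0, 0, -0.2], [0, 0, 0], 0.35],
  [[0, 0, -0.2], [0, 0, 0], 0.3],
  [[0, 0, -0.2], [0, 0, 0], 0.3],
  [[0, 0, -10], [0, 0, 0], 0.3],
  [[0, 0, -35], [0, 0, 0], 0.2],
  [[0, 0, -75], [0, 0, 0], 0.1],
  [[0, 0, -120], [0, 0, 0], 0],
  [[0, 0, -160], [0, 0, 0], 0],
  [[0, 0, -180], [0, 0, 0], 0],
  [[0, 0, -180], [0, 0, 0], 0],
  [[0, 0, -180], [0, 0, 0], 0],
])

```text
time: 32.8
ee_pos: [0.6249, -0.0971, 0.1779]
tcp_rot: [-180.0, 0.1, 175.0]
wrist_force: [0.1, 0.3, -0.9]
opening: 0.0854
grasp_force: 0.0
```

```bash
python3 meas.py w13 box2 cradle eye2 con2 bottle; python3 snap.py s3 scene
```

```text
{'time': np.float64(32.8), 'ee_pos': array([ 0.6249, -0.0971,  0.1779]), 'tcp_rot': array([-1.799977e+02,  5.360000e-02,  1.749565e+02]), 'wrist_force': array([ 0.141 ,  0.3127, -0.9217]), 'opening': np.float64(0.0854), 'grasp_force': np.float64(0.0)}
box2 2617 rect [623.6 -97.5] [30.8 79. ] 84.8 circ [623.6 -97. ] 41.7 z 0.0429
cradle 1328 rect [623.8 -96.6] [ 54.3 103.7] 84.7 circ [624.1 -96.2] 57.8 z 0.0099
eye2 925 rect [462.6  97.8] [36.7 37.6] 36.7 circ [462.7  97.8] 20.0 z 0.0508
con2 1981 rect [ 454.1 -268.6] [56.2 56.8] 7.0 circ [ 454.  -269.4] 29.5 z 0.0484
bottle 344 rect [ 533.9 -171.3] [17.9 18. ] 79.5 circ [ 533.9 -171.3] 9.3 z 0.0573
{'time': np.float64(32.85), 'ee_pos': array([ 0.6245, -0.097 ,  0.1768]), 'tcp_rot': array([ 1.799958e+02, -5.540000e-02,  1.749535e+02]), 'wrist_force': array([-0.1074,  0.1357, -0.551 ]), 'opening': np.float64(0.0851), 'grasp_force': np.float64(0.0)}
```

View pics/s3.png

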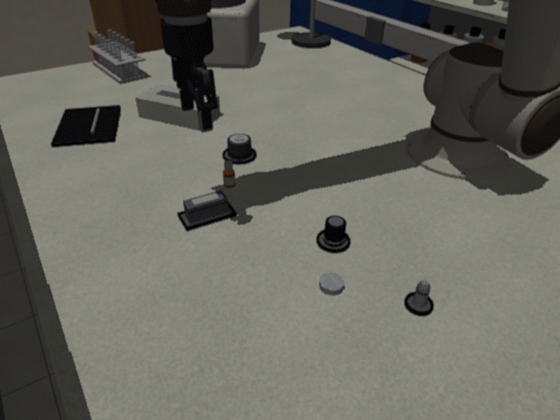

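View pics/w13.png

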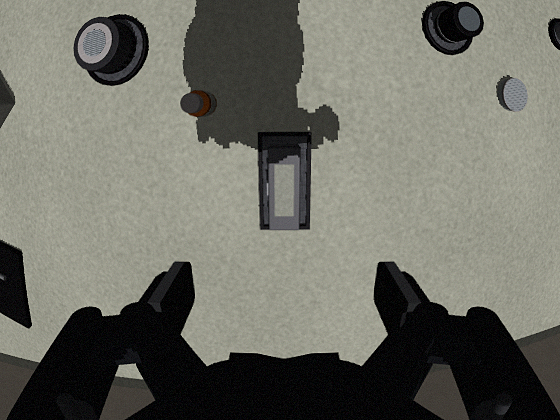

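All four stand upright inside their cradles: box (285,190), condenser (97,42) and eyepiece (460,22) in the wrist view, and objective (420,297) in the scene view. The bottle and dish haven't moved, and the gripper is clear.

```bash
python3 -c "
from workcell import workorder; print(workorder.job_done())"
```

```text
the job is handed in; nothing more can be done
None
```

I set the objective, eyepiece, condenser and slide box upright in their matching cradles, in that order, left the bottle and dish where they stood, and handed the job in at about 33 s; the first grip on the objective pinched only its tapered top, so I released it and re-gripped lower before lifting.

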